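# Square up the ball mount and unhitch the electrode boom

### The job

Push the white ball-mount block, with the electrode boom still latched on it, squarely into the corner of the fixed steel stops so that it touches both. Then squeeze the red latch tab sideways towards the grey tab against its spring, lift the boom straight off the ball while the block stays flat in its corner, and finish while still holding the boom level and raised about 100 mm above the ball: do not put it down or let go. Leave the amber bottle, amber jar and green flask ring where they are.

Things in the scene. Friction and masses are not known exactly. Their poses are not given: they have to be found in the camera images.
- stops: Fixed L of two steel bars, 18 mm high, 12 mm thick, on the black bench. Origin: inner corner of the L, on the bench. The back bar's inner face is the plane x = 0 and runs 150 mm from the origin along -y; the side bar's inner face is the plane y = 0 and runs 100 mm from the origin along -x. The block belongs in the quarter x < 0, y < 0.
- mount: Loose white block, 110 (x) by 150 (y) by 20 mm high, about 0.4 kg; 5 to 10 N slide it on the bench. Origin: centre of its underside. When home its +x face touches the back bar and its +y face the side bar, axes parallel to the stops', origin at x -55, y -75 mm in the stops' frame. Push it on its side faces (20 mm high); the boom's tabs on it stand up to 90 mm above the bench.
- ball (a point): Centre of the steel ball (30 mm diameter, flattened top, flat shoulder underneath, 12 mm neck) on the block: at x 0, y +32, z 38 mm in the block's frame. 70 mm from it along the block's -y a black saddle (cheeks 23 mm apart, 40 mm above the bench) carries the boom's tube.
- boom_socket (a point): Centre of the socket in the boom's grey coupler housing (41 x 41 mm, top 20 mm above this point); at the ball's centre while seated. z up; axes parallel to the block's while seated, to about 0.1 rad. From the housing an 18 mm aluminium tube goes along -y, ending in a black holder head 102 mm from this point. The boom weighs about 0.3 kg.
- boom_grip (a point): Where to grip the boom, near its balance point: half-way between the outer faces of the red and grey upright tabs with the latch at rest, at x -3, y -8, z +38 mm from boom_socket, same axes. Width over the tabs: 46 mm at rest, 35 mm with the latch fully pulled. Tabs are 26 mm wide along y, reach 14 mm above this point; keep finger tips less than 14 mm below it.
- red_tab (a point): Centre of the red latch tab, 6 mm thick along x, 26 mm wide, 28 mm high; 20 mm to the -x side of boom_grip at rest; its outer face looks along -x. At its foot, 14 mm below this point, a red ledge reaches 11 mm further out. It moves with the latch.
- grey_tab (a point): Centre of the grey tab's part level with boom_grip, fixed to the housing, 8 mm thick along x, 26 mm wide; 19 mm to the +x side of boom_grip; its outer face looks along +x.
- latch (a joint): Sliding latch with the red tab, in m: 0 at rest (a steel bar under the ball locks the boom down), 0.011 fully pulled: red tab moved 11 mm towards the grey tab (+x of the boom). Above about 0.0095 the ball passes freely. The spring pushes back with about 3 N at rest, 7 N fully pulled, and closes the latch if the squeeze is eased.
- bottle: Bystander: amber bottle with a yellow cap, 48 mm diameter, 95 mm high, standing behind the back bar. Origin: centre of its underside.
- jar: Bystander: amber jar with a yellow cap, 42 mm diameter, 60 mm high, standing beyond the side bar. Origin: centre of its underside.
- flask_ring: Bystander: flat green flask ring, 90 mm outside diameter, 18 mm high, lying on the bench to the right. Origin: centre of its underside.
Mind the look-alikes: they are no part of the job. There is more than one size of the part that bears boom_socket; the job needs the smallest.

How it is judged (in metres and radians):
On the way, in this order (a step that is already met when the one before it is completed fails the run):
1. the block is home against both stops, with the boom still latched on the ball (x of mount in the frame of stops between -0.0585 and -0.0515 m and y of mount in the frame of stops between -0.0785 and -0.0715 m and angle between the x axis of mount and the x axis of stops, either way round below 0.03 rad and distance between boom_socket and ball below 0.005 m and value of joint latch below 0.003 m), for 0.2 s.
2. the latch is pulled open while the boom still sits on the ball (value of joint latch above 0.008 m and distance between boom_socket and ball below 0.005 m), for 0.1 s.
At the end, for the whole second after the job is handed in: For the last second: boom held in the gripper, socket 70 mm or more above the ball and within 50 mm of straight above it, level within 15 degrees, touching neither block nor stops; block flat on the bench, within 6 mm of home at both stops and square within 3 degrees (x of mount in the frame of stops between -0.061 and -0.049 m and y of mount in the frame of stops between -0.081 and -0.069 m and angle between the x axis of mount and the x axis of stops, either way round below 0.05 rad and height (world z) of mount below 0.004 m and angle between mount's own z axis and vertical below 0.04 rad and z of boom_socket in the frame of ball above 0.07 m and horizontal distance between boom_socket and ball below 0.05 m and angle between boom_socket's own z axis and vertical below 0.26 rad and contact force between boom and the fingers above 2 N and contact force between boom and mount below 0.1 N and contact force between boom and stops below 0.1 N and velocity of joint latch below 0.02 m/s); the arm keeps its last pose, push and grip.
It fails at once if the block is lifted off the bench or tipped (height (world z) of mount above 0.012 m or angle between mount's own z axis and vertical above 0.12 rad).
It fails at once if the amber bottle is disturbed (distance of bottle from where it was at the start of the episode above 0.02 m or angle between bottle's own z axis and vertical above 0.4 rad).
It fails at once if the amber jar is disturbed (distance of jar from where it was at the start of the episode above 0.02 m or angle between jar's own z axis and vertical above 0.4 rad).
It fails at once if the green flask ring is disturbed (distance of flask_ring from where it was at the start of the episode above 0.02 m or angle between flask_ring's own z axis and vertical above 0.4 rad).
It also fails if it takes over 72 s, if anything falls off the work surface, if the arm or the gripper's body presses on something with over 40 N, if the wrist force passes 120 N, or if a joint passes its speed limit or range.

### The arm

A 7-joint arm with a two-finger parallel gripper is mounted at the origin on the work surface. World frame = base frame: x ahead of the robot, y to its left, z up, the work surface at z = 0. Lengths are in mm, angles in rad, forces in N, time in s.
With the tool pointing down it reaches from about 400 to 850 mm from the base axis. Payload 4.4 kg.
Tool frame: the origin (TCP) lies midway between the tips of the shut fingers; the grasp point (between the pads) lies 19 mm behind it (grip_point_offset is the distance from the TCP to the grasp point, in mm); x points along the fingers, y is the direction in which the jaws open and shut, and the axes are right-handed (so a half turn about x gives the same grasp; the last joint's range is limited). The gripper opens to 94 mm and grips with 3 to 60 N. Pads are 16 mm wide; open, the fingers measure 119 mm over their backs; the gripper's body (75 mm by 177 mm) begins 78 mm behind the grasp point.
Start: joints at [-1.34, 0.628, 0.038, 1.517, -0.027, 0.996, -0.02], TCP at [190.075, 621.602, 205.478] pointing down, gripper open.
Joint ranges: [-3.06, 3.06], [-0.37, 2.12], [-1.25, 1.32], [0.18, 2.47], [-1.1, 4.24], [0.23, 1.98], [-2.94, 2.94]. Speed limits (rad/s): [2.57, 2.57, 3.14, 3.14, 3.14, 3.14, 3.14].

### API

Orientations are given as [roll, pitch, yaw] about the fixed x, y, z axes, in that order (R = Rz(yaw) Ry(pitch) Rx(roll)).
In Python, from bench import * gives the robot as it stands. The module is installed in compiled form; this text tells all that it offers.
- The arm moves only by the shell command python3 -m inch 'ROWS' [FORCE]. ROWS is JSON, one flat list of numbers, 7 for each row, row after row: the opening, from -1 (shut) to 1 (fully open), so that 0 is half open, then the shift along the tool's x, y, z in mm, then the turn, a rotation vector about the tool's x, y, z in rad. A call has exactly 10 rows; each row is the pose to reach, as a shift and turn from the pose commanded when the call began, along the tool's axes at that moment; what a row does not reach only later rows make up. A row lasts 1/8 s, in which the tool goes at most 62.5 mm and 10.7 degrees, less where a joint would pass 70% of its speed; a pose out of reach is approached as far as the arm can. A call with a gripper value outside its range is refused whole. The fingers move at their own pace and stop on an object; FORCE is the grip in N (left out, the last holds). Time passes only in rows, so rows that repeat a pose let the fingers close, or fill a call up. It gives the time, the measured TCP pose, the force and the opening at its end, in the units of the state.
- get_state(): the state, without advancing time (a new reading comes with each control period).
- camera(name): name is "side" or "top" or "wrist"; returns the picture (400x640x3 uint8, red, green, blue); there is no depth.
- camera_info(name): a dict with "fx", "fy", "cx", "cy" (pixels), "dist_coeffs" ([k1, k2, p1, p2, k3] as OpenCV has them; the pictures are not rectified), "rvec" (rotation vector, rad) and "tvec" (3), from world to camera coordinates, as OpenCV has them; the wrist camera has in their place "hand_eye" (4x4, takes a point from camera to tool coordinates, whose origin is the TCP and whose axes are the tool frame's). Camera axes: x right, y down, z forward; pixel columns grow to the right and rows downward; lengths in mm; the calibration is good to about 2 mm. A picture is of the moment at which its call begins: read the wrist's pose just before it. camera_info takes no time and is no camera call.
- job_done(): hands the job in, once; it reports no verdict.
The state is a dict: "t": time; "joints": joint angles; "qd": joint speeds; "joint_torque": joint torques, N m; "tcp_pos": TCP position; "tcp_rot": TCP orientation; "wrist_force": force on the tool from outside, world axes, zero at the start; "ft_torque": the same for the moment, N m; "opening": finger opening in mm.
Only numpy, scipy, OpenCV 4.12 (cv2) and the standard library are available. Lean on these libraries where they do the work, as an engineer would, in place of code of your own. Each camera call takes 0.05 s, during which the arm holds its last target.

## Working session

There is one attempt and no reset: what is moved stays moved. The work goes in short steps, Python scripts to look and compute and a shell command to move; the robot and the scene stay as the last step left them, time stands still between calls to the robot, and variables do not carry over. Pictures are saved under pics/ and viewed, and the job is handed in when it is done.

```bash
mkdir -p pics; python3 - <<'E'
from bench import *
import cv2,numpy as np
s=get_state(); print({k:np.round(v,3) for k,v in s.items()})
for n in ["top","side","wrist"]:
    cv2.imwrite(f"pics/{n}0.png",camera(n)[:,:,::-1]); i=camera_info(n); print(n,{k:np.round(v,4).tolist() for k,v in i.items()})
E
```

```text
{'t': np.float64(0.0), 'joints': array([-1.34 ,  0.629,  0.038,  1.518, -0.027,  0.996, -0.02 ]), 'qd': array([-0.001,  0.001, -0.001, -0.002,  0.   ,  0.   ,  0.001]), 'joint_torque': array([-0.0000e+00, -5.4973e+01,  1.1440e+00, -1.8663e+01, -5.2000e-02,
        2.4000e-02,  0.0000e+00]), 'tcp_pos': array([189.886, 620.981, 204.604]), 'tcp_rot': array([-1.562,  1.569, -1.859]), 'wrist_force': array([0.209, 0.014, 0.05 ]), 'ft_torque': array([ 0.013, -0.009,  0.012]), 'opening': np.float64(94.338)}
top {'fx': 414.6565, 'fy': 414.6565, 'cx': 323.1544, 'cy': 200.3503, 'dist_coeffs': [-0.0718, 0.0, 0.0, 0.0, 0.0], 'rvec': [2.1563, -2.1586, 0.1697], 'tvec': [2.1243, 589.0452, 865.2908]}
side {'fx': 468.4793, 'fy': 468.4793, 'cx': 324.5768, 'cy': 199.056, 'dist_coeffs': [-0.0937, 0.0, 0.0, 0.0, 0.0], 'rvec': [2.2643, -0.4644, 0.2089], 'tvec': [-559.2539, 223.6437, 836.1886]}
wrist {'fx': 311.3771, 'fy': 311.3771, 'cx': 323.6867, 'cy': 198.634, 'dist_coeffs': [0.0178, 0.0, 0.0, 0.0, 0.0], 'hand_eye': [[0.0003, -0.2585, 0.966, -178.9189], [1.0, 0.0008, -0.0001, -0.0605], [-0.0008, 0.966, 0.2585, -74.5922], [0.0, 0.0, 0.0, 1.0]]}
```

View pics/top0.png

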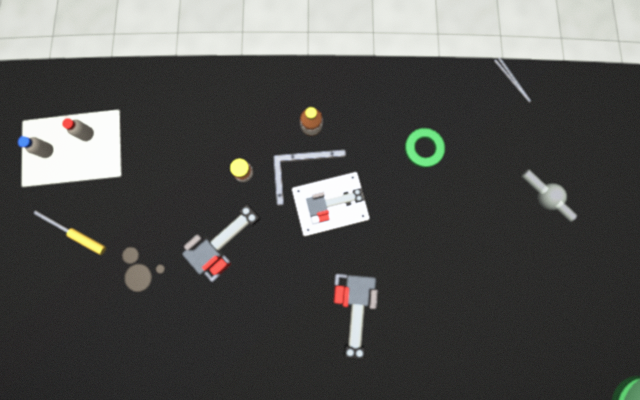

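View pics/side0.png

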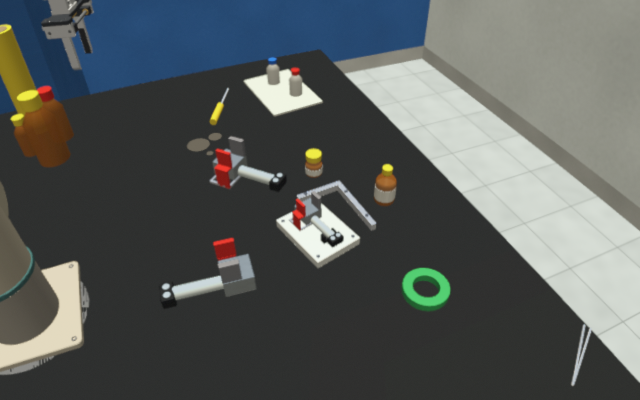

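View pics/wrist0.png

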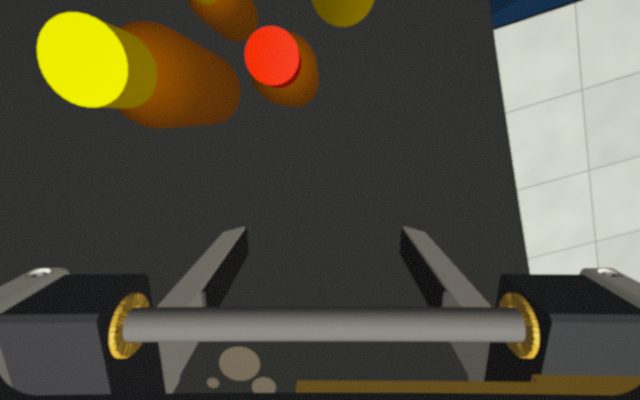

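```bash
cat > h.py <<'E'
from bench import *
import cv2,numpy as np
from scipy.spatial.transform import Rotation as Ro
def toolR(s=None):
    s=s or get_state(); return Ro.from_euler('xyz',s['tcp_rot']).as_matrix(), np.array(s['tcp_pos'])
def pose(n,s=None):
    """returns camera center C, R (cam->world)"""
    i=camera_info(n)
    if n=='wrist':
        R,p=toolR(s);H=np.array(i['hand_eye']);return R@H[:3,3]+p, R@H[:3,:3]
    R=cv2.Rodrigues(np.array(i['rvec'],float))[0];return -R.T@np.array(i['tvec'],float), R.T
def KD(n):
    i=camera_info(n);return np.array([[i['fx'],0,i['cx']],[0,i['fy'],i['cy']],[0,0,1.]]),np.array(i['dist_coeffs'],float)
def ray(n,uv,s=None):
    C,R=pose(n,s);K,D=KD(n)
    q=cv2.undistortPoints(np.array(uv,float).reshape(-1,1,2),K,D).reshape(-1,2)
    d=np.c_[q,np.ones(len(q))]@R.T;return C,d/np.linalg.norm(d,axis=1)[:,None]
def onz(n,uv,z,s=None):
    C,d=ray(n,uv,s);return C+d*((z-C[2])/d[:,2])[:,None]
def tri(rs):
    A=0;b=0
    for C,d in rs:
        d=d.reshape(3);P=np.eye(3)-np.outer(d,d);A=A+P;b=b+P@C
    x=np.linalg.solve(A,b);return x,[np.linalg.norm((np.eye(3)-np.outer(d.reshape(3),d.reshape(3)))@(x-C)) for C,d in rs]
def proj(n,X,s=None):
    C,R=pose(n,s);K,D=KD(n);Xc=(np.array(X,float).reshape(-1,3)-C)@R
    return cv2.projectPoints(Xc,np.zeros(3),np.zeros(3),K,D)[0].reshape(-1,2)
def crop(src,dst,x0,x1,y0,y1,f):
    im=cv2.imread(src)[y0:y1,x0:x1];cv2.imwrite(dst,cv2.resize(im,None,fx=f,fy=f,interpolation=cv2.INTER_CUBIC))
E
python3 - <<'E'
from h import *
print(np.round(toolR()[0],3)); 
crop('pics/top0.png','pics/topc.png',260,390,100,240,4)
crop('pics/side0.png','pics/sidec.png',265,395,150,275,5)
for n in ['top','side']: print(n,np.round(pose(n)[0]))
E
```

```text
[[-0.     0.292  0.956]
 [-0.001  0.956 -0.292]
 [-1.    -0.001  0.   ]]
top [463.  18. 938.]
side [ 327. -655.  726.]
```

View pics/topc.png

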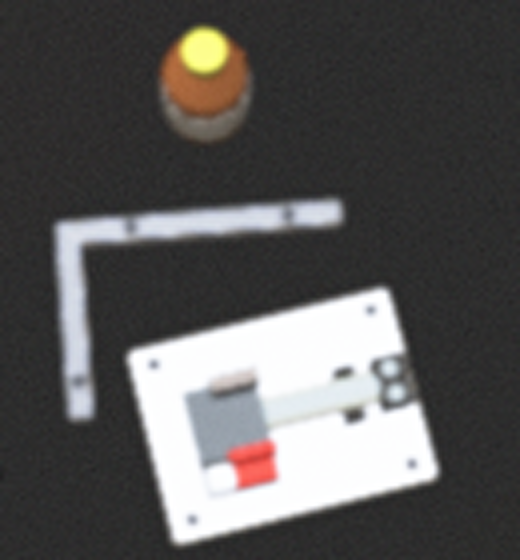

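View pics/sidec.png

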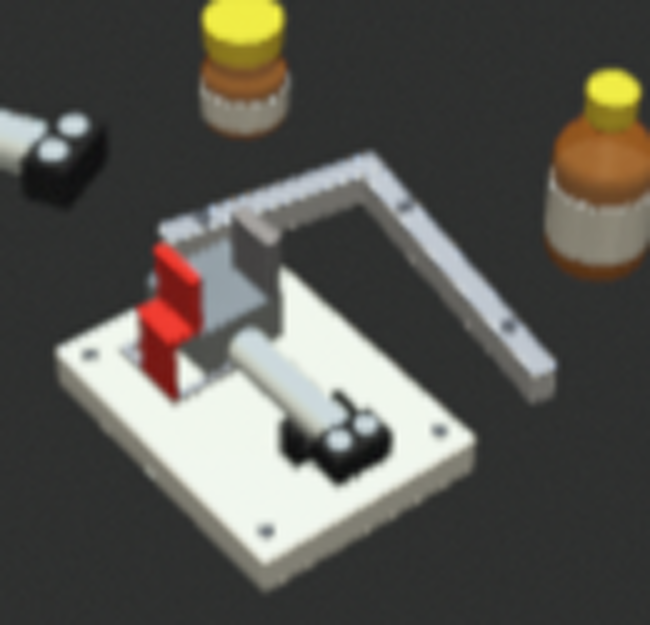

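```bash
cat > meas.py <<'E'
from h import *
def quad(n,im,box,z,wh=170):
    x0,x1,y0,y1=box
    m=np.zeros(im.shape[:2],np.uint8);m[y0:y1,x0:x1]=((im[y0:y1,x0:x1].min(2)>wh))*255
    m=cv2.morphologyEx(m,cv2.MORPH_CLOSE,np.ones((3,3)))
    c=max(cv2.findContours(m,cv2.RETR_EXTERNAL,cv2.CHAIN_APPROX_NONE)[0],key=cv2.contourArea)
    P=onz(n,c[:,0].astype(float),z)[:,:2]
    return P,c
E
python3 - <<'E'
from meas import *
im=camera('top'); print(im[140:200:4,290:300:5].min(2).tolist())
P,c=quad('top',im,(288,375,165,240),20)
r=cv2.minAreaRect(P.astype(np.float32));print('block',r,cv2.boxPoints(r))
# stops mask
m=np.zeros(im.shape[:2],np.uint8);b=im[145:208,268:350].min(2);m[145:208,268:350]=(b>110)*255
m[170:,290:]=0
c=max(cv2.findContours(m,cv2.RETR_EXTERNAL,cv2.CHAIN_APPROX_NONE)[0],key=cv2.contourArea)
Q=onz('top',c[:,0].astype(float),18)[:,:2];r=cv2.minAreaRect(Q.astype(np.float32));print('stops bbox',r,cv2.boxPoints(r))
print(np.round(onz('top',[[274,156],[345.5,150],[345.5,155],[277,205],[283.5,204],[280.5,161]],18),1))
im=camera('side')
print('side corners', np.round(onz('side',[[276,220.5],[318,264],[360,237]],20),1))
print('side stops', np.round(onz('side',[[339.5,180.5],[376,222.5],[297,195.5]],18),1))
# jar, bottle, ring, tabs tri
def t(a,b):
    x,e=tri([ray('top',[a]),ray('side',[b])]);return np.round(x,1),np.round(e,1)
for n,a,b in [('jar cap',(238.5,166),(314,154)),('bottle cap',(311,112),(387.5,168)),('ring',(425,147),(426,287)),('greytab',(318,194.5),(316.5,196)),('redtab',(322.5,212.5),(300.5,206)),('heads',(358,195.5),(336,237))]:print(n,*t(a,b))
E
```

```text
[[44, 42], [40, 44], [45, 41], [46, 58], [192, 208], [134, 89], [43, 44], [45, 42], [45, 44], [45, 46], [40, 44], [42, 44], [47, 253], [42, 253], [44, 253]]
block ((585.54150390625, -14.611900329589844), (111.35055541992188, 151.10223388671875), 14.281356811523438) [[ 512.9496    44.87021]
 [ 550.224   -101.56238]
 [ 658.1334   -74.09401]
 [ 620.859     72.33858]]
stops bbox ((646.7879638671875, 28.514808654785156), (114.35140228271484, 164.1445770263672), 4.772104263305664) [[582.98267  105.54599 ]
 [596.6383   -58.02957 ]
 [710.59326  -48.516373]
 [696.9376   115.05919 ]]
[[694.2 112.7  18. ]
 [708.5 -50.3  18. ]
 [696.8 -50.2  18. ]
 [581.8 104.3  18. ]
 [584.   89.8  18. ]
 [682.5  97.8  18. ]]
side corners [[ 514.3   45.1   20. ]
 [ 550.6 -102.2   20. ]
 [ 658.5  -69.4   20. ]]
side stops [[696.7 116.1  18. ]
 [710.1 -43.   18. ]
 [585.3 105.4  18. ]]
jar cap [661.  185.2  59.3] [0.6 0.6]
bottle cap [769.8  27.9  97. ] [0.4 0.4]
ring [ 716.1 -233.8   18.8] [0.3 0.3]
greytab [595.3  12.9  88.2] [0.6 0.6]
redtab [557.4   3.7  82.1] [0.4 0.4]
heads [599.8 -74.5  49. ] [1.3 1.3]
```

```bash
python3 - <<'E'
from h import *
for a,b in [((342,282),(225,240)),((371,291),(232,262)),((203,243),(237,140))]:
    x,e=tri([ray('top',[a]),ray('side',[b])]);print(np.round(x),np.round(e,1))
E
python3 -m inch '[1,0,-40,36,-0.03,0,0, 1,0,-80,73,-0.06,0,0, 1,0,-120,109,-0.1,0,0, 1,0,-160,146,-0.14,0,0, 1,0,-200,182,-0.18,0,0, 1,0,-240,219,-0.22,0,0, 1,0,-280,255,-0.26,0,0, 1,0,-320,291,-0.3,0,0, 1,0,-360,328,-0.34,0,0, 1,0,-380,346,-0.379,0,0]'
```

```text
[404. -34.  85.] [11.9 11.9]
[394. -93.  89.] [3.9 3.9]
[493. 243. 109.] [0.3 0.3]
t: 1.5
tcp_pos: [410.9, 154.0, 205.6]
tcp_rot: [-0.943, 1.57, -0.863]
wrist_force: [-0.3, 0.9, 0.2]
opening: 93.6
```

```bash
python3 -m inch '[1,0,-30,12,0,0,0, 1,0,-70,26,0,0,0, 1,0,-110,42,0,0,0, 1,0,-150,56,0,0,0, 1,0,-182,69,0,0,0, 1,0,-182,69,0,0,0, 1,0,-182,69,0,0,0, 1,0,-182,69,0,0,0, 1,0,-182,69,0,0,0, 1,0,-182,69,0,0,0]'
python3 - <<'E'
from h import *
import json
s=get_state();im=camera('wrist');cv2.imwrite('pics/w1.png',im[:,:,::-1]);print(s['tcp_pos'],np.round(toolR(s)[0],3))
json.dump({k:np.array(v).tolist() for k,v in s.items()},open('s1.json','w'))
E
```

```text
t: 2.75
tcp_pos: [493.4, -18.1, 205.5]
tcp_rot: [1.243, 1.571, 1.327]
wrist_force: [-0.3, 0.8, 0.2]
opening: 93.9
[493.40530796 -18.14532781 205.546937  ] [[ 0.    -0.083  0.997]
 [ 0.     0.997  0.083]
 [-1.     0.     0.   ]]
```

View pics/w1.png

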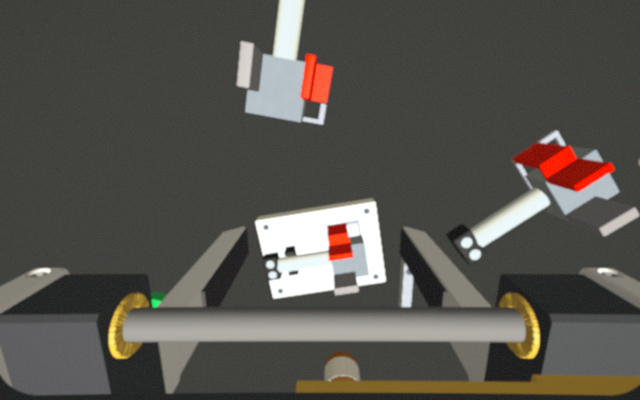

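```bash
python3 - <<'E'
from h import *
import json
s=json.load(open('s1.json'))
print(np.round(onz('wrist',[(256,217),(374,200),(385,280),(273,298)],20,s),1), np.round(onz('wrist',[(256,217),(374,200),(385,280),(273,298)],20,s).mean(0),1))
print('lookalike',np.round(onz('wrist',[(246,112),(322,123),(317,54)],40,s),1))
for nm,w,t in [('redtop',(340,226),(322.5,212.5)),('redtop',(340,226),None)]:
    if t: print(nm,tri([ray('wrist',[w],s),ray('top',[t])]))
x=tri([ray('wrist',[(310,75)],s),ray('top',[(342,282)]),ray('side',[(225,240)])]);print(x)
E
```

```text
[[546.5 -97.5  20. ]
 [512.8  44.4  20. ]
 [618.6  72.1  20. ]
 [657.2 -71.8  20. ]] [583.8 -13.2  20. ]
lookalike [[ 422.7 -107.3   40. ]
 [ 427.2  -25.8   40. ]
 [ 360.   -36.4   40. ]]
redtop (array([567.94879691,   6.23801109, -26.30260868]), [np.float64(4.719332254273084), np.float64(4.719332254273077)])
(array([397.80867526, -37.17608064,  91.01106111]), [np.float64(11.880596386545479), np.float64(18.100594918416967), np.float64(6.405802633895423)])
```

```bash
python3 -m inch '[1,30,0,0,0,0,0, 1,60,0,0,0,0,0, 1,90,0,0,0,0,0, 1,120,0,0,0,0,0, 1,145,0,0,0,0,0, 1,165,0,0,0,0,0, 1,180,0,0,0,0,0, 1,190,0,0,0,0,0, 1,197,0,0,0,0,0, 1,197,0,0,0,0,0]'
python3 -m inch '[1,0,0,3,0,0,0, 1,0,0,6,0,0,0, 1,0,0,10,0,0,0, 1,0,0,14,0,0,0, 1,0,0,18,0,0,0, 1,0,0,22,0,0,0, 1,0,0,26,0,0,0, 1,0,0,30,0,0,0, 1,0,0,34,0,0,0, 1,0,0,38,0,0,0]'
python3 - <<'E'
from h import *
cv2.imwrite('pics/t2.png',camera('top')[:,:,::-1]);crop('pics/t2.png','pics/t2c.png',230,390,100,290,3)
cv2.imwrite('pics/s2.png',camera('side')[:,:,::-1])
E
```

```text
t: 4.05
tcp_pos: [493.4, -18.7, 8.3]
tcp_rot: [3.048, 1.57, 3.13]
wrist_force: [0.4, 0.1, -0.5]
opening: 93.5
t: 5.3
tcp_pos: [528.3, -14.2, 7.9]
tcp_rot: [2.862, 1.564, 2.946]
wrist_force: [-5.4, 2.1, 1.4]
opening: 94.1
```

View pics/t2c.png

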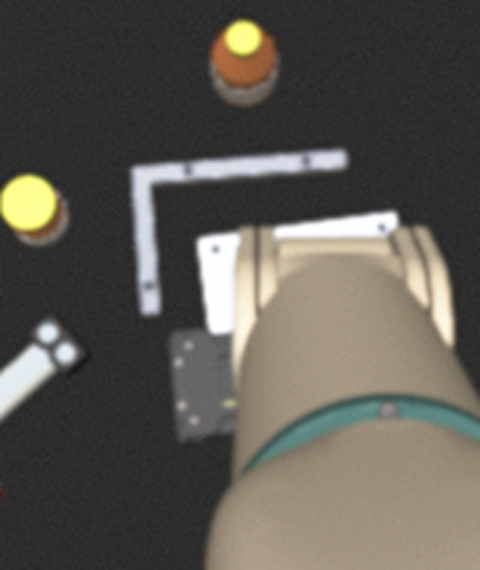

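View pics/s2.png

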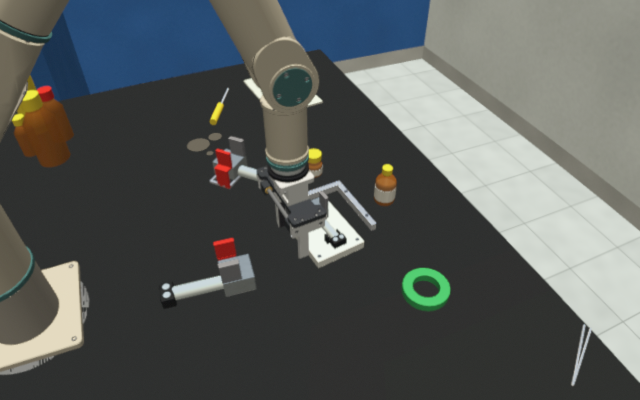

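```bash
python3 -m inch '[1,0,0,4,0,0,0, 1,0,0,8,0,0,0, 1,0,0,12,0,0,0, 1,0,0,16,0,0,0, 1,0,0,20,0,0,0, 1,0,0,24,0,0,0, 1,0,0,28,0,0,0, 1,0,0,32,0,0,0, 1,0,0,36,0,0,0, 1,0,0,40,0,0,0]'
python3 -m inch '[1,0,0,1,0,0,0, 1,0,0,2,0,0,0, 1,0,0,3,0,0,0, 1,0,0,4,0,0,0, 1,0,0,5,0,0,0, 1,0,0,6,0,0,0, 1,0,0,7,0,0,0, 1,0,0,7,0,0,0, 1,0,0,7,0,0,0, 1,0,0,7,0,0,0]'
```

```text
t: 6.65
tcp_pos: [571.4, -12.2, 8.5]
tcp_rot: [2.892, 1.571, 2.974]
wrist_force: [-3.4, -0.9, -1.5]
opening: 93.8
t: 7.9
tcp_pos: [574.5, -12.1, 8.5]
tcp_rot: [3.11, 1.564, -3.091]
wrist_force: [-9.9, -0.4, 5.8]
opening: 94.2
```

```bash
python3 -m inch '[1,0,0,1,0,0,0, 1,0,0,2,0,0,0, 1,0,0,3,0,0,0, 1,0,0,4,0,0,0, 1,0,0,4,0,0,0, 1,0,0,4,0,0,0, 1,0,0,4,0,0,0, 1,0,0,4,0,0,0, 1,0,0,4,0,0,0, 1,0,0,4,0,0,0]'
python3 - <<'E'
from h import *
cv2.imwrite('pics/t3.png',camera('top')[:,:,::-1]);crop('pics/t3.png','pics/t3c.png',230,390,100,290,3)
E
```

```text
t: 9.15
tcp_pos: [574.5, -12.0, 8.4]
tcp_rot: [3.107, 1.556, -3.095]
wrist_force: [-15.8, -1.8, 14.5]
opening: 94.4
```

View pics/t3c.png

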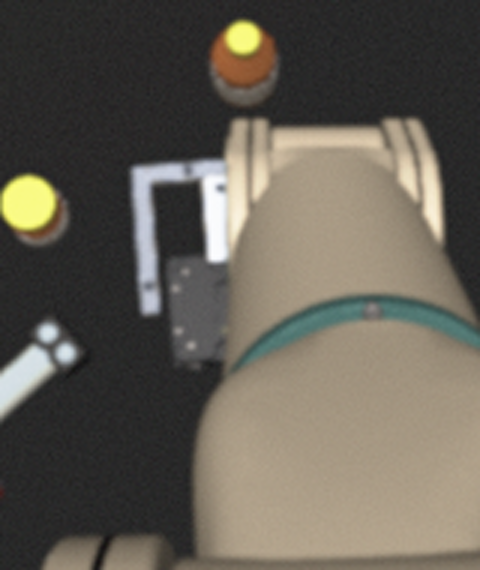

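```bash
python3 -m inch '[1,0,0,-10,0,0,0, 1,0,0,-30,0,0,0, 1,-30,0,-30,0,0,0, 1,-70,0,-30,0,0,0, 1,-110,0,-30,0,0,0, 1,-140,0,-30,0,0,0, 0.5,-140,0,-30,0,0,0, 0.5,-140,0,-30,0,0,0, 0.5,-140,0,-30,0,0,0, 0.5,-140,0,-30,0,0,0]'
python3 - <<'E'
from h import *
s=get_state();print(np.round(s['joints'],2),s['tcp_pos'],np.round(toolR()[0],3))
cv2.imwrite('pics/t4.png',camera('top')[:,:,::-1]);crop('pics/t4.png','pics/t4c.png',230,390,100,290,3)
E
```

```text
t: 10.45
tcp_pos: [551.9, -13.8, 147.5]
tcp_rot: [3.042, 1.569, 3.124]
wrist_force: [-0.3, -0.8, -0.3]
opening: 70.6
[-0.04  0.56  0.02  1.85 -0.02  0.73  1.65] [551.89225018 -13.84457602 147.46572643] [[-0.002 -0.082  0.997]
 [ 0.     0.997  0.082]
 [-1.     0.    -0.002]]
```

View pics/t4c.png

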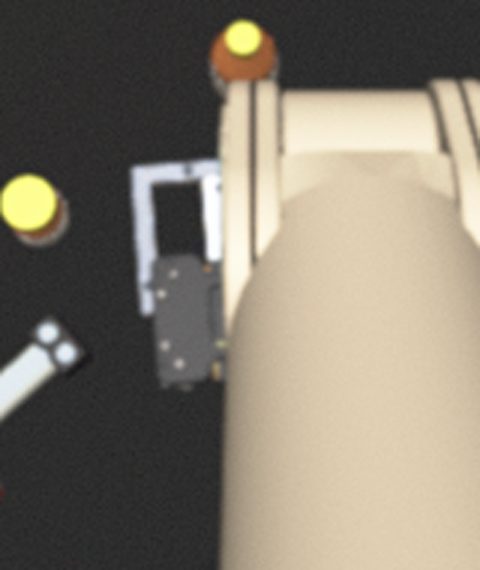

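```bash
python3 -m inch '[0.5,0,-15,0,0.17,0,0, 0.5,0,-40,15,0.34,0,0, 0.5,0,-60,35,0.51,0,0, 0.5,0,-80,55,0.68,0,0, 0.5,0,-101,75,0.85,0,0, 0.5,0,-101,87,1.02,0,0, 0.5,0,-101,87,1.19,0,0, 0.5,0,-101,87,1.36,0,0, 0.5,0,-101,87,1.53,0,0, 0.5,0,-101,87,1.571,0,0]'
python3 - <<'E'
from h import *
import json
s=get_state();print(np.round(s['joints'],2),s['tcp_pos'],np.round(toolR()[0],3))
print(onz('top',[(297.7,159.3)],20))
im=camera('wrist');cv2.imwrite('pics/w5.png',im[:,:,::-1]);json.dump({k:np.array(v).tolist() for k,v in s.items()},open('s5.json','w'))
E
```

```text
t: 11.75
tcp_pos: [647.1, -107.1, 147.8]
tcp_rot: [-1.32, 1.57, -2.809]
wrist_force: [-0.2, -0.6, -0.1]
opening: 70.5
[-0.14  0.74  0.47  1.56 -0.39  0.93  0.54] [ 647.12109125 -107.14175709  147.78620875] [[-0.001  0.997  0.082]
 [-0.     0.082 -0.997]
 [-1.    -0.001  0.   ]]
[[686.00477489  58.64170297  20.        ]]
```

View pics/w5.png

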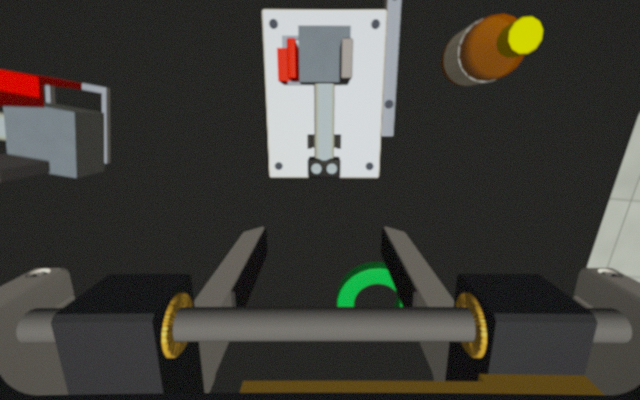

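```bash
cat > st.py <<'E'
from h import *
O=np.array([685,101.]);th=0.083
def stp(P):
    P=np.atleast_2d(P)[:,:2]-O;c,s=np.cos(th),np.sin(th);return np.round(P@np.array([[c,-s],[s,c]]),1)
E
python3 - <<'E'
from st import *
import json
s=json.load(open('s5.json'))
print(stp(onz('wrist',[(263,10),(386,10),(380,178),(270,178)],20,s)),stp(s['tcp_pos']))
print('bar',stp(onz('wrist',[(394,135),(402,0),(383,135),(389,10)],18,s)))
E
```

```text
[[-107.6  -41.3]
 [  -0.3  -41.4]
 [   1.7 -190.3]
 [-108.5 -190.3]] [[ -55.  -204.3]]
bar [[  13.6 -148.2]
 [  13.5  -33.3]
 [   2.9 -148.2]
 [   2.6  -40.9]]
```

```bash
python3 -m inch '[0.5,0,0,6,0,0,0, 0.5,0,0,12,0,0,0, 0.5,30,0,12,0,0,0, 0.5,60,0,12,0,0,0, 0.5,85,0,12,0,0,0, 0.5,105,0,12,0,0,0, 0.5,120,0,12,0,0,0, 0.5,132,0,12,0,0,0, 0.5,139,0,12,0,0,0, 0.5,139,0,12,0,0,0]'
python3 -m inch '[0.5,0,0,-4,0,0,0, 0.5,0,0,-8,0,0,0, 0.5,0,0,-12,0,0,0, 0.5,0,0,-16,0,0,0, 0.5,0,0,-20,0,0,0, 0.5,0,0,-24,0,0,0, 0.5,0,0,-28,0,0,0, 0.5,0,0,-32,0,0,0, 0.5,0,0,-36,0,0,0, 0.5,0,0,-40,0,0,0]'
python3 - <<'E'
from st import *
s=get_state();print(stp(s['tcp_pos']))
cv2.imwrite('pics/t6.png',camera('top')[:,:,::-1]);crop('pics/t6.png','pics/t6c.png',230,390,100,290,3)
E
```

```text
t: 13.05
tcp_pos: [648.2, -119.3, 9.2]
tcp_rot: [-1.896, 1.57, 2.899]
wrist_force: [-0.2, 0.7, -0.0]
opening: 70.7
t: 14.3
tcp_pos: [645.1, -79.7, 9.6]
tcp_rot: [0.333, 1.57, -1.156]
wrist_force: [0.1, -5.0, 1.8]
opening: 70.9
[[ -54.8 -176.8]]
```

View pics/t6c.png

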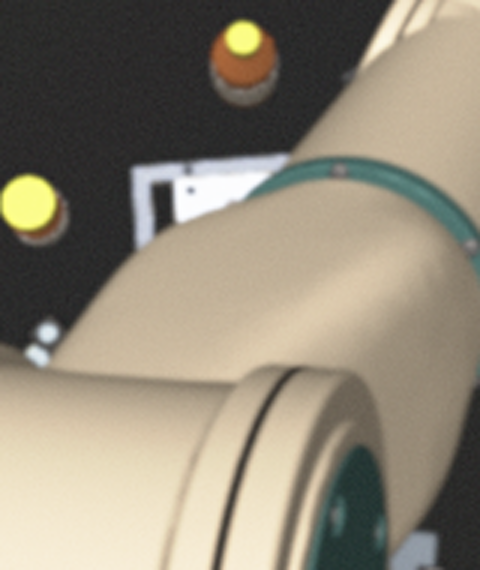

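```bash
python3 -m inch '[0.5,0,0,-2,0,0,0, 0.5,0,0,-4,0,0,0, 0.5,0,0,-6,0,0,0, 0.5,0,0,-8,0,0,0, 0.5,0,0,-10,0,0,0, 0.5,0,0,-12,0,0,0, 0.5,0,0,-14,0,0,0, 0.5,0,0,-16,0,0,0, 0.5,0,0,-18,0,0,0, 0.5,0,0,-18,0,0,0]'
python3 -m inch '[0.5,0,0,-1,0,0,0, 0.5,0,0,-2,0,0,0, 0.5,0,0,-3,0,0,0, 0.5,0,0,-4,0,0,0, 0.5,0,0,-5,0,0,0, 0.5,0,0,-6,0,0,0, 0.5,0,0,-6,0,0,0, 0.5,0,0,-6,0,0,0, 0.5,0,0,-6,0,0,0, 0.5,0,0,-6,0,0,0]'
python3 - <<'E'
from st import *
s=get_state();print(stp(s['tcp_pos']))
cv2.imwrite('pics/t7.png',camera('top')[:,:,::-1]);crop('pics/t7.png','pics/t7c.png',230,390,100,290,3)
E
```

```text
t: 15.6
tcp_pos: [643.5, -61.6, 9.6]
tcp_rot: [0.259, 1.571, -1.23]
wrist_force: [0.1, -4.6, 1.1]
opening: 70.3
t: 16.85
tcp_pos: [643.6, -61.3, 9.7]
tcp_rot: [0.186, 1.563, -1.304]
wrist_force: [1.1, -11.7, -1.1]
opening: 70.7
[[ -54.7 -158.3]]
```

View pics/t7c.png

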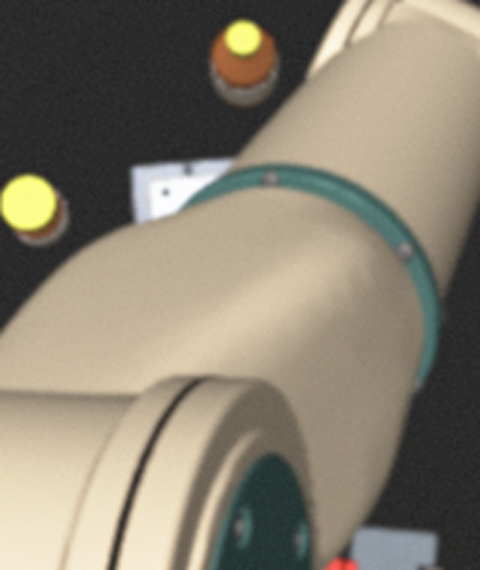

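```bash
python3 -m inch '[0.5,0,0,6,0,0,0, 0.5,0,0,14,0,0,0, 0.5,0,0,26,0,0,0, 0.5,-30,0,26,0,0,0, 0.5,-70,0,26,0,0,0, 0.5,-110,0,26,0,0,0, 0.5,-150,0,26,0,0,0, 1,-180,0,26,0,0,0, 1,-190,0,26,0,0,0, 1,-190,0,26,0,0,0]'
python3 - <<'E'
from st import *
import json
s=get_state();print(stp(s['tcp_pos']),s['tcp_pos'],s['wrist_force'])
im=camera('wrist');cv2.imwrite('pics/w8.png',im[:,:,::-1]);json.dump({k:np.array(v).tolist() for k,v in s.items()},open('s8.json','w'))
crop('pics/w8.png','pics/w8c.png',240,440,0,150,4)
E
```

```text
t: 18.15
tcp_pos: [645.1, -81.2, 199.3]
tcp_rot: [3.04, 1.57, 1.551]
wrist_force: [-0.5, -0.1, -0.5]
opening: 93.7
[[ -54.9 -178.3]] [645.10784029 -81.23772777 199.27154991] [-0.521588   -0.13289044 -0.53638356]
```

View pics/w8.png

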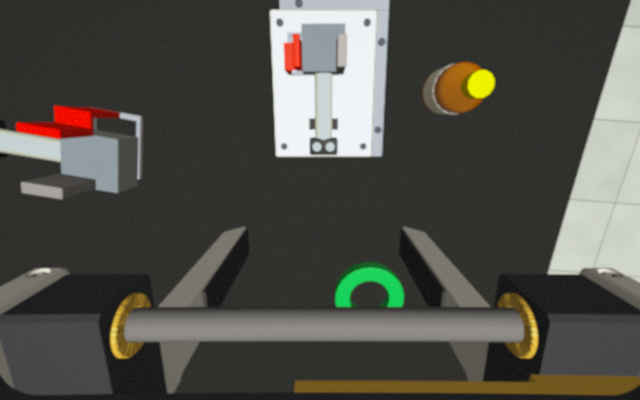

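View pics/w8c.png

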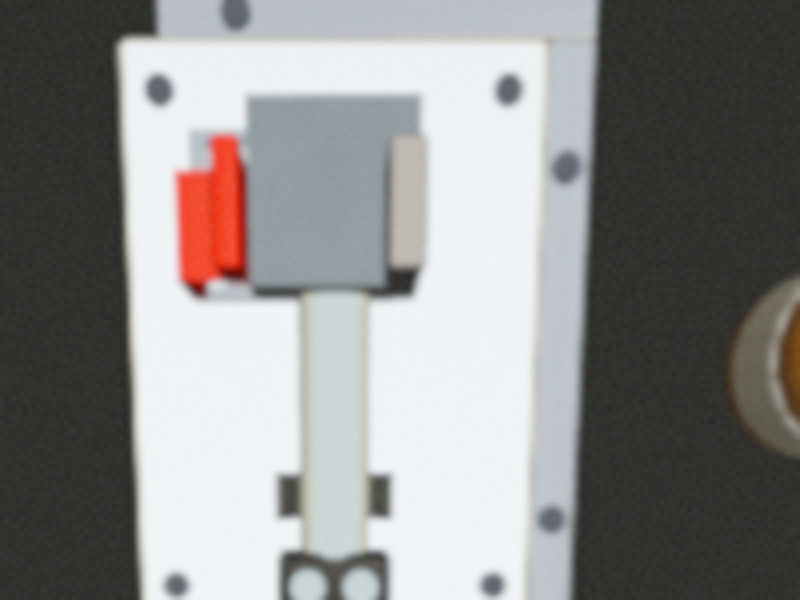

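```bash
python3 -m inch '[1,0,0,-20,0,0,0, 1,0,0,-40,0,0,0, 1,0,0,-60,0,0,0, 1,0,0,-80,0,0,0, 1,0,0,-80,0,0,0, 1,0,0,-80,0,0,0, 1,0,0,-80,0,0,0, 1,0,0,-80,0,0,0, 1,0,0,-80,0,0,0, 1,0,0,-80,0,0,0]'
python3 - <<'E'
from st import *
import json
s=get_state();print(stp(s['tcp_pos']),s['tcp_pos'])
im=camera('wrist');cv2.imwrite('pics/w9.png',im[:,:,::-1]);json.dump({k:np.array(v).tolist() for k,v in s.items()},open('s9.json','w'))
cv2.imwrite('pics/sd9.png',camera('side')[:,:,::-1])
crop('pics/w9.png','pics/w9c.png',240,440,60,210,4)
crop('pics/sd9.png','pics/sd9c.png',250,410,140,270,5)
E
```

```text
t: 19.45
tcp_pos: [638.6, -1.9, 199.4]
tcp_rot: [-2.204, 1.571, 2.59]
wrist_force: [-0.4, -0.1, 0.7]
opening: 93.4
[[-54.8 -98.7]] [638.61168262  -1.94738129 199.44391029]
```

View pics/w9c.png

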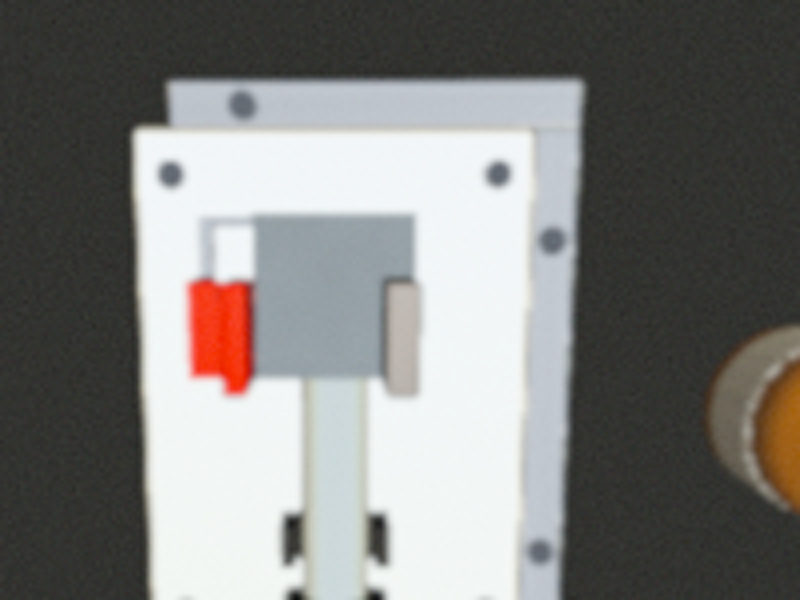

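View pics/sd9c.png

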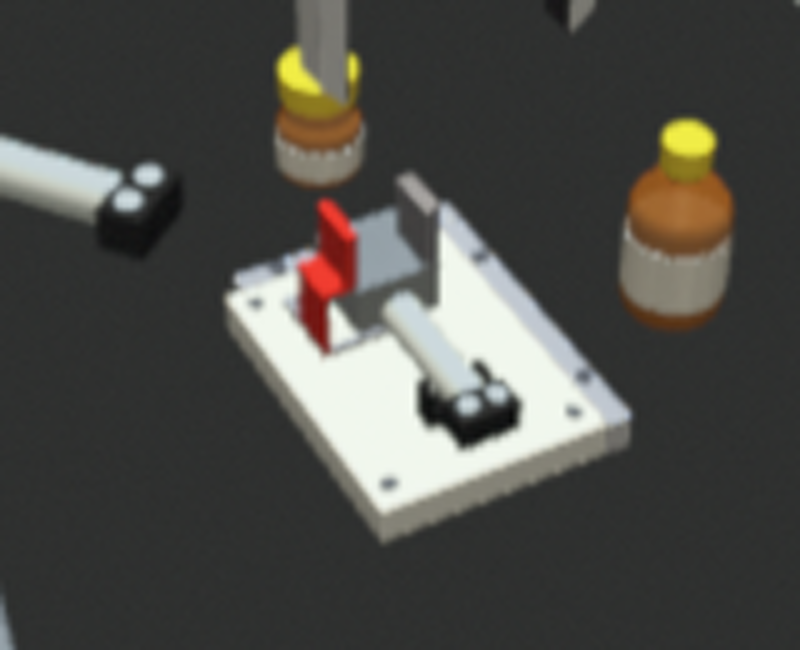

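```bash
python3 - <<'E'
from st import *
import json
s8=json.load(open('s8.json'));s9=json.load(open('s9.json'))
a=lambda p:[(240+p[0]/4-.4,p[1]/4-.4)]
b=lambda p:[(240+p[0]/4-.4,60+p[1]/4-.4)]
c=lambda p:[(250+p[0]/5-.4,140+p[1]/5-.4)]
for n,p,q,r in [('grey +x+y',(427,135),(420,282),None),('grey +x-y',(426,268),(418,395),(438,207)),('red -x-y',(219,272),(224,393),None),('red -x+y',(212,137),(220,283),(320,200)),('head left circ',(306,585),(0,0),(468,405))]:
    R=[ray('wrist',a(p),s8)]
    if n[:4]!='head': R.append(ray('wrist',b(q),s9))
    x,e=tri(R);print(n,stp(x),np.round(x,1),np.round(e,1),end=' ')
    if r: x,e=tri(R+[ray('side',c(r))]);print('+side',stp(x),np.round(x,1),np.round(e,1))
    else: print()
# on plane z=90
for s,f,P in [(s8,a,[(427,135),(426,268),(219,272),(212,137)]),(s9,b,[(420,282),(418,395),(224,393),(220,283)])]:
    print([stp(onz('wrist',f(p),90,s)).tolist()[0] for p in P])
# block corners z20
print(stp(onz('wrist',[b((134,128))[0],b((533,128))[0]],20,s9)),stp(onz('wrist',[a((120,40))[0],a((548,40))[0]],20,s8)))
E
```

```text
grey +x+y [[-35.3 -37.1]] [652.9  61.1  87.5] [0. 0.] 
grey +x-y [[-35.1 -62.9]] [655.2  35.4  87.1] [0.1 0.1] +side [[-36.  -62.6]] [654.3  35.7  91.5] [1.2 0.5 1.4]
red -x-y [[-80.7 -63.1]] [609.8  31.4  82.3] [0.4 0.4] 
red -x+y [[-80.8 -37.4]] [607.6  57.1  86.9] [0.1 0.1] +side [[-80.4 -37.7]] [608.   56.7  94. ] [1.3 0.7 0.7]
head left circ [[ -54.9 -105.1]] [639.   -8.3 363.1] [0.] +side [[ -62.4 -134.4]] [633.9 -38.1  48.8] [0.1 0.1]
[[-35.5, -37.7], [-35.2, -63.3], [-79.6, -64.1], [-80.4, -38.1]]
[[-35.4, -37.0], [-35.4, -62.6], [-80.4, -62.1], [-80.6, -37.2]]
[[-109.4    0.7]
 [  -0.8    0.7]] [[-109.5   -0. ]
 [  -0.5   -0. ]]
```

```bash
python3 -m inch '[1,0,1,-15,0,0,0, 1,0,3,-35,0,0,0, 1,0,3.3,-48.5,0,0,0, 1,25,3.3,-48.5,0,0,0, 1,50,3.3,-48.5,0,0,0, 1,75,3.3,-48.5,0,0,0, 1,95,3.3,-48.5,0,0,0, 1,110,3.3,-48.5,0,0,0, 1,122,3.3,-48.5,0,0,0, 1,132,3.3,-48.5,0,0,0]'
python3 -m inch '[1,0,0,0,0,0,0, 1,0,0,0,0,0,0, 1,0,0,0,0,0,0, 1,0,0,0,0,0,0, 1,0,0,0,0,0,0, 0.3,0,0,0,0,0,0, 0.3,0,0,0,0,0,0, 0.3,0,0,0,0,0,0, 0.3,0,0,0,0,0,0, 0.3,0,0,0,0,0,0]' 30
python3 - <<'E'
from st import *
import json
s=get_state();print(stp(s['tcp_pos']),s['tcp_pos'],np.round(toolR(s)[0],3))
im=camera('wrist');cv2.imwrite('pics/w10.png',im[:,:,::-1])
cv2.imwrite('pics/sd10.png',camera('side')[:,:,::-1]);crop('pics/sd10.png','pics/sd10c.png',250,410,140,270,5)
E
```

```text
t: 20.8
tcp_pos: [638.1, 47.1, 67.0]
tcp_rot: [1.459, 1.57, -0.029]
wrist_force: [0.8, -0.2, 0.3]
opening: 93.9
t: 22.05
tcp_pos: [637.9, 46.9, 67.5]
tcp_rot: [-2.363, 1.571, 2.432]
wrist_force: [-0.3, -0.1, 0.6]
opening: 61.2
[[-51.4 -50. ]] [637.94308759  46.87264814  67.4578465 ] [[-0.     0.997  0.082]
 [ 0.     0.082 -0.997]
 [-1.    -0.    -0.   ]]
```

View pics/w10.png

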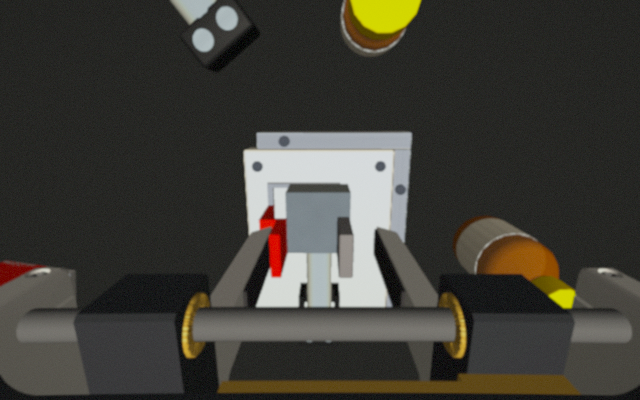

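View pics/sd10c.png

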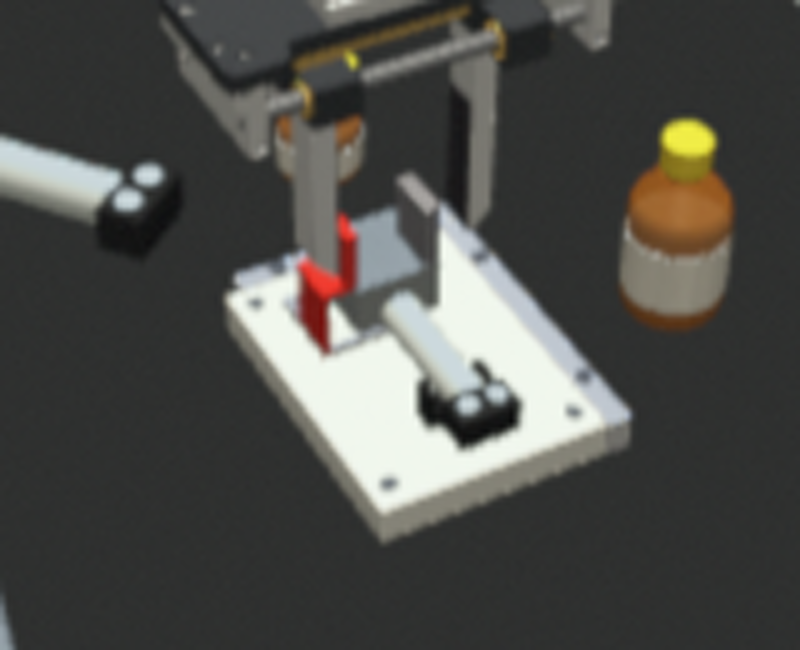

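```bash
python3 -m inch '[0.2,0,0,0,0,0,0, 0.1,0,0,0,0,0,0, 0,0,0,0,0,0,0, -0.1,0,0,0,0,0,0, -0.2,0,0,0,0,0,0, -0.3,0,0,0,0,0,0, -0.4,0,0,0,0,0,0, -0.6,0,0,0,0,0,0, -0.6,0,0,0,0,0,0, -0.6,0,0,0,0,0,0]' 30
python3 - <<'E'
from st import *
import json
s=get_state();print(stp(s['tcp_pos']),s['tcp_pos'],s['opening'],s['wrist_force'])
im=camera('wrist');cv2.imwrite('pics/w11.png',im[:,:,::-1])
cv2.imwrite('pics/sd11.png',camera('side')[:,:,::-1]);crop('pics/sd11.png','pics/sd11c.png',250,410,140,270,5)
E
```

```text
t: 23.4
tcp_pos: [639.0, 46.9, 67.7]
tcp_rot: [1.442, 1.569, -0.047]
wrist_force: [1.3, 0.1, 0.7]
opening: 33.8
[[-50.4 -50.1]] [638.95312355  46.90721011  67.65266852] 33.81838899011714 [1.25909032 0.07970487 0.72217695]
```

View pics/w11.png

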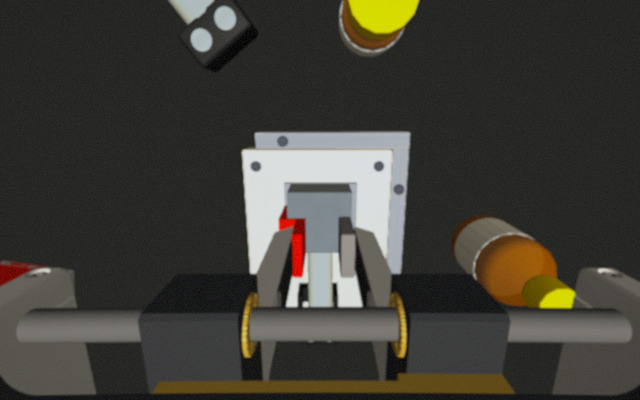

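View pics/sd11c.png

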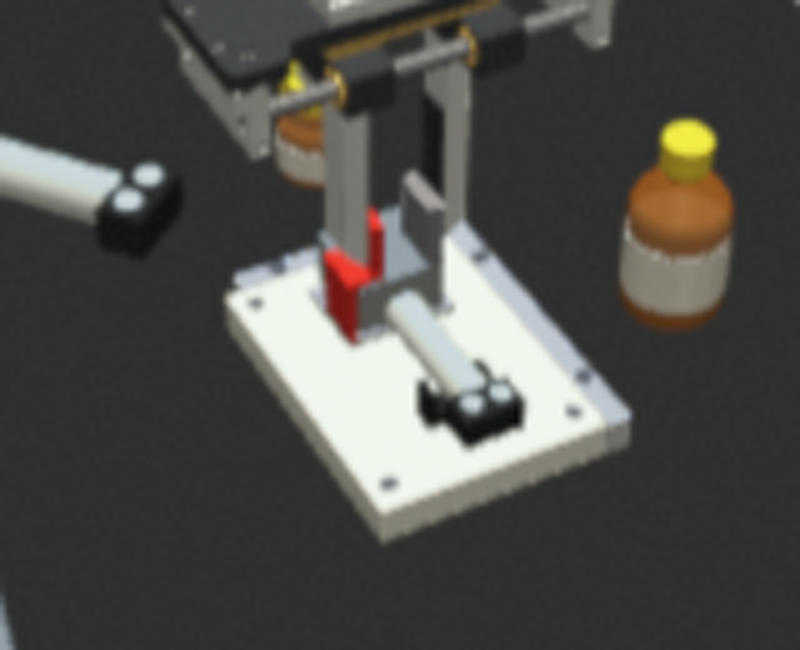

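```bash
python3 -m inch '[-0.6,0,0,0,0,0,0, -0.6,0,0,0,0,0,0, -0.6,-1,0,0,0,0,0, -0.6,-2,0,0,0,0,0, -0.6,-3,0,0,0,0,0, -0.6,-4,0,0,0,0,0, -0.6,-5,0,0,0,0,0, -0.6,-6,0,0,0,0,0, -0.6,-7,0,0,0,0,0, -0.6,-8,0,0,0,0,0]' 35
python3 - <<'E'
from st import *
cv2.imwrite('pics/sd12.png',camera('side')[:,:,::-1]);crop('pics/sd12.png','pics/sd12c.png',250,410,140,270,5)
E
```

```text
t: 24.75
tcp_pos: [637.9, 46.9, 75.5]
tcp_rot: [-2.639, 1.571, 2.155]
wrist_force: [0.3, -0.1, -3.0]
opening: 33.7
```

View pics/sd12c.png

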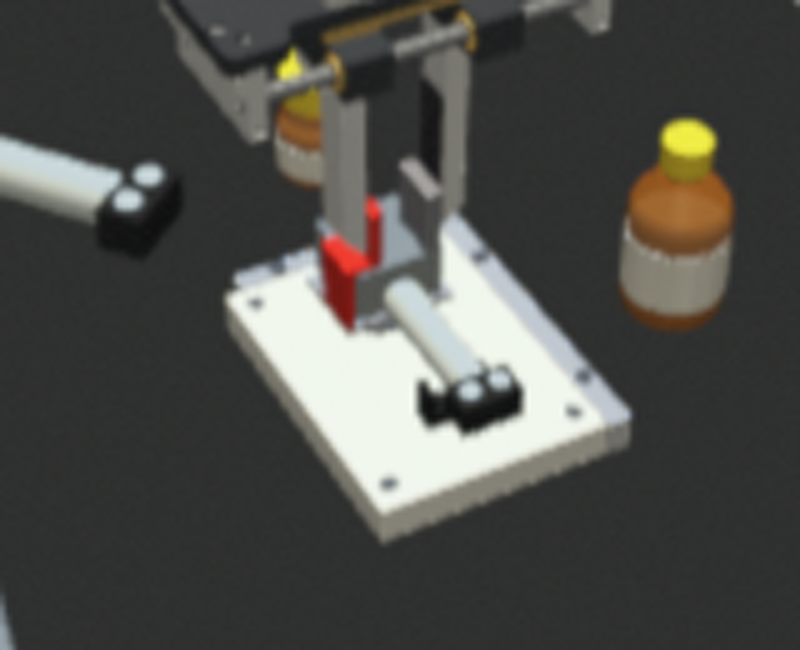

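```bash
python3 -m inch '[-0.6,-2,0,0,0,0,0, -0.6,-4,0,0,0,0,0, -0.6,-6,0,0,0,0,0, -0.6,-9,0,0,0,0,0, -0.6,-12,0,0,0,0,0, -0.6,-15,0,0,0,0,0, -0.6,-18,0,0,0,0,0, -0.6,-22,0,0,0,0,0, -0.6,-26,0,0,0,0,0, -0.6,-30,0,0,0,0,0]' 35
python3 -m inch '[-0.6,-5,0,0,0,0,0, -0.6,-11,0,0,0,0,0, -0.6,-18,0,0,0,0,0, -0.6,-26,0,0,0,0,0, -0.6,-34,0,0,0,0,0, -0.6,-42,0,0,0,0,0, -0.6,-49,0,0,0,0,0, -0.6,-55,0,0,0,0,0, -0.6,-59,0,0,0,0,0, -0.6,-61,0,0,0,0,0]' 35
python3 -m inch '[-0.6,0,0,0,0,0,0, -0.6,0,0,0,0,0,0, -0.6,0,0,0,0,0,0, -0.6,0,0,0,0,0,0, -0.6,0,0,0,0,0,0, -0.6,0,0,0,0,0,0, -0.6,0,0,0,0,0,0, -0.6,0,0,0,0,0,0, -0.6,0,0,0,0,0,0, -0.6,0,0,0,0,0,0]' 35
python3 - <<'E'
from st import *
cv2.imwrite('pics/sd13.png',camera('side')[:,:,::-1]);crop('pics/sd13.png','pics/sd13c.png',250,410,100,270,4)
s=get_state();print(stp(s['tcp_pos']))
im=camera('wrist');cv2.imwrite('pics/w13.png',im[:,:,::-1])
E
```

```text
t: 26.05
tcp_pos: [637.9, 46.9, 105.8]
tcp_rot: [2.788, 1.571, 1.299]
wrist_force: [-0.2, 0.2, -2.9]
opening: 34.0
t: 27.3
tcp_pos: [638.0, 46.8, 166.7]
tcp_rot: [1.69, 1.571, 0.201]
wrist_force: [-0.6, -0.1, -2.6]
opening: 34.3
t: 28.55
tcp_pos: [638.0, 46.9, 166.4]
tcp_rot: [-2.927, 1.571, 1.867]
wrist_force: [-0.4, 0.4, -2.9]
opening: 33.8
[[-51.4 -50.1]]
```

View pics/sd13c.png

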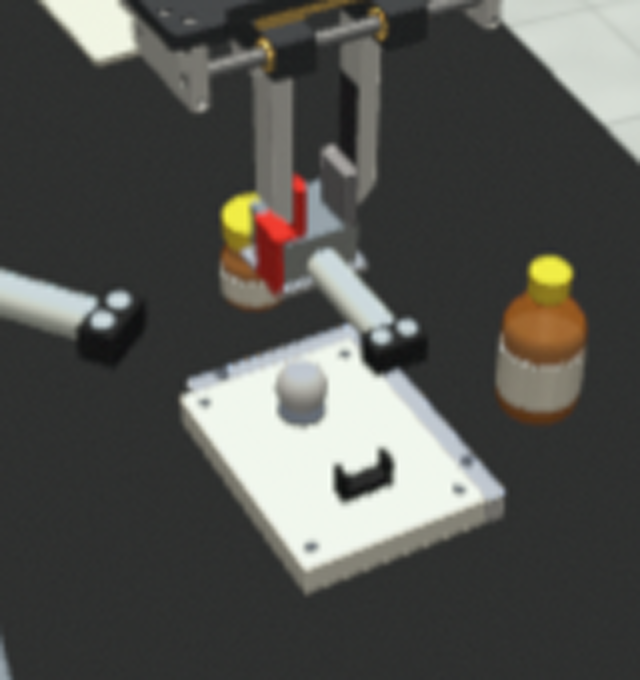

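View pics/w13.png

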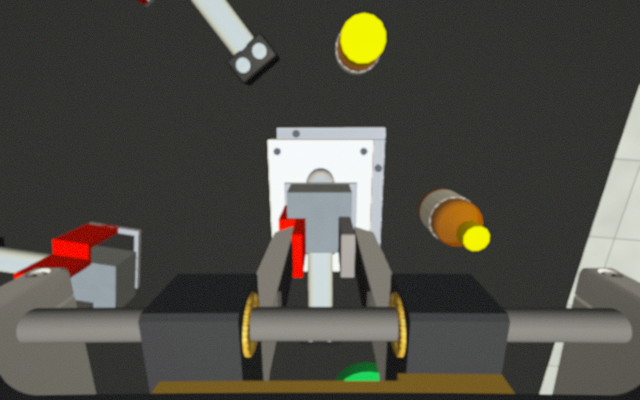

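```bash
python3 -c "
from bench import *
print(job_done())"
```

```text
the job is handed in; nothing more can be done
None
```

The job is handed in: the boom is off the ball and held in the gripper about 99 mm above it, and the block is still in its corner. The call gave no verdict.

- **Pushing home:** I pushed the block with the spread fingers, first against the back bar (about 16 N at the end), then against the side bar (about 12 N). Two wrist views put its corners within about 1 mm of home.
- **Latch and lift:** I squeezed the tabs until the fingers were 33.8 mm apart. The text gives 35 mm fully pulled, and the wrist picture showed the red tab pulled in. I then lifted straight up, and the downward pull stayed near 3 N, the boom's own weight, so nothing dragged on the block.
- **Last checks:**
  - The side and wrist pictures showed the block flat against both bars, with the ball and saddle clear of the boom.
  - I judged the boom level by eye only: it looked the same between the fingers after the lift as before.
  - The bottle and jar had not visibly moved. The green ring was only partly in the last view, and I did not measure it again.
- **Disagreements:**
  - The tab tops measured 82–94 mm high depending on the views combined, against 90 mm in the text.
  - The two views of the stops differed by 1–7 mm, mostly at the bar end farthest from the corner.
- The clock stood at 28.6 s after the last move; the limit is 72 s.

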